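# Clamp up a laminated acetate block

## Task

The two acetate halves have been brushed with solvent and must be clamped face to face into one block: stand the loose half on the base plate in the clamp's throat beside the half already there, broad face to broad face and their ends flush. Then squeeze the clamp's trigger against its handle, again and again, until the far jaw grips both halves firmly but without denting them, and let go. Tighten with the trigger only, not by pushing on the far jaw, and leave the jar, the small bottle and the screwdriver alone.

Things in the scene. Friction and masses are not known exactly. Their poses are not given: they have to be found in the camera images.
- clamp: One-hand ratchet bar clamp, yellow, steel bar, lying on its side, fixed on a steel base plate (x -45 to 135, y -103 to 97 mm, 14 mm thick, 4 kg: it stays put). Origin on the counter under the bar's axis, mid housing (x -30 to 22, y -24 to 18, z 14 to 46 mm). x runs along the bar to the far jaw, y square to it towards the jaw tips, z up; handle and trigger point to -y. It cannot be opened again
- handle_back (a point): On the back face (looking to -x of the clamp) of the fixed pistol handle: x -30, y -55, z 29 mm of the clamp; axes as the clamp's. The handle fills x -30 to -10, y -99 to -21, z 14 to 42 mm; its foot, y -99 to -77, flares out to x -36. Handle and trigger can be spanned from above by a gripper opened to 75 mm or more
- near_pad_face (a point): Centre of the rubber pad of the near jaw, which is fixed to the housing: x 27, y 64, z 29 mm of the clamp; the face looks to +x. Both pads span y 44 to 86, z 16 to 42 mm. The bar (17 mm wide in y, centred at y 0, z 26 to 34 mm) bounds the throat below the pads. Axes as the clamp's
- clamp_trigger: Grey trigger, z 20 to 40 mm, in front of the handle, hinged about an upright pin at x 8, y 12, z 30 mm of the clamp (its origin). It swings 0.42 rad towards the handle to a stop and springs back when let go. A whole squeeze draws the far jaw in by about 8 mm and the ratchet keeps it there, in steps of 1 mm. Its axes are the clamp's at rest and turn with it
- trigger_front (a point): Front of the trigger's finger swell (upright cylinder, 5 mm radius), at rest x 28, y -55, z 29 mm: 58 mm from handle_back, 30 mm at its stop. A hook at y -76 stands 5 mm further out. Return spring 2 to 3.5 N here. With the halves tight it goes hard well before its stop. 8 N on it gives about 6 N at the jaw, 13 N about 17 N, 18 N over 30 N; one finger pushing alone may give twice the set grip
- clamp_bar: Toothed steel bar with the far jaw; it slides along the clamp's x towards the near jaw as the trigger is squeezed. Origin 14 mm above the counter under the bar's axis, in the plane of the far pad's face; axes as the clamp's. The far jaw spans x 8 to 26, y -12 to 88, z 0 to 30 mm of this frame. At the start the pads are 58 to 75 mm apart. The bar sticks out up to 90 mm behind the housing
- far_pad_face (a point): Centre of the face of the far jaw's rubber pad, which looks to -x of the clamp, at y 64, z 29 mm of the clamp. The pad is soft: it yields 1 mm for every 3.5 N. Axes as the clamp's
- half_a: Acetate half-block that already stands on the base plate in the throat, up to 4 mm off the near jaw's pad: 16 mm (x) by 44 mm (y) by 32 mm high (z), 35 g, honey brown, loose. Origin at its centre, 30 mm above the counter. Its x is along the clamp's x
- half_b: The loose half-block, same shape, size and colour, standing on the counter outside the clamp. Origin at its centre, 16 mm above the counter; x across the 16 mm, y along the 44 mm, z up. A clamping force of 8 N or more holds the halves; above 40 N they dent
- jar: Bystander: glass jar with white lid, 52 mm diameter, 50 mm high; origin under its centre
- cleaner: Bystander: small blue bottle, 38 mm diameter, 95 mm high; origin under its centre
- screwdriver: Bystander: small screwdriver 150 mm long lying along its x; origin under its middle

How it is judged:
By the outcome, as a careful person would: the job done as asked, in the order asked, and still so for the second after the job is handed in, with the robot touching nothing.
It also fails if it takes over 72 s, if anything falls off the work surface, if the arm or the gripper's body presses on something with over 40 N, if the wrist force passes 120 N, or if a joint passes its speed limit or range.

## Robot

A 6-joint arm with a two-finger parallel gripper is mounted at the origin on the work surface. World frame = base frame: x ahead of the robot, y to its left, z up, the work surface at z = 0. Lengths are in mm, angles in rad, forces in N, time in s.
With the tool pointing down it reaches from about 400 to 925 mm from the base axis. Payload 12.5 kg.
Tool frame: the origin (TCP) lies midway between the tips of the shut fingers; the grasp point (between the pads) lies 19 mm behind it; z points along the fingers, y is the direction in which the jaws open and shut (so a half turn about z gives the same grasp; the last joint's range is limited). The gripper opens to 95 mm and grips with 3 to 60 N. Pads are 20 mm wide; open, the fingers measure 119 mm over their backs; the gripper's body (75 mm by 180 mm) begins 59 mm behind the grasp point.
Start: joints at [-1.338, 0.491, 1.559, -0, 1.092, -0.106], TCP at [207.746, -589.482, 214.661] pointing down, gripper open.
Joint ranges: [-3.1, 3.1], [-0.84, 2.19], [0.05, 2.79], [-1.13, 4.28], [0.06, 2.93], [-2.69, 2.69]. Speed limits (rad/s): [2.22, 2.22, 2.79, 3.14, 3.14, 3.14].

## Interface

Orientations are given as [roll, pitch, yaw] about the fixed x, y, z axes, in that order (R = Rz(yaw) Ry(pitch) Rx(roll)).
In Python, from cell import * gives the robot as it stands. The module is installed in compiled form; this text tells all that it offers.
- The arm moves only by the tool carry_out, never from a script. Its argument "moves" is a list of rows, each an object of numbers: "dx", "dy", "dz": the shift along the tool's x, y, z in m; "twist": the turn about the tool's z in degrees. A call has 1 to 5 rows; each row is the pose to reach, as a shift and turn from the pose commanded when the call began, along the tool's axes at that moment; what a row does not reach only later rows make up. A row lasts 1/10 s, in which the tool goes at most 50 mm and 8.59 degrees, less where a joint would pass 70% of its speed; a pose out of reach is approached as far as the arm can. A call with a gripper value outside its range is refused whole. "grip" is the finger opening in m, from 0 to 0.0951, set as the call begins (left out, the last holds). The fingers move at their own pace and stop on an object; the grip force is fixed at half the most. Time passes only in rows, so rows that repeat a pose let the fingers close. It gives the time, the measured TCP pose, the force and the opening at its end, in the units of the state.
- state(): the state, without advancing time (a new reading comes with each control period).
- read_camera(name): name is "scene" or "top" or "wrist"; returns (picture, depth): 420x560x3 uint8, red, green, blue; 420x560 float32, mm along the optical axis (not along the pixel's ray), 0 where there is no reading.
- camera_info(name): a dict with "mtx" (3x3 intrinsics, pixels), "R" (3x3) and "t" (3): a world point X has camera coordinates R X + t. Camera axes: x right, y down, z forward; pixel columns grow to the right and rows downward; lengths in mm; the calibration is good to about 2 mm. A picture is of the moment at which its call begins: read the wrist's pose just before it. camera_info takes no time and is no camera call; for the wrist camera it gives the pose at the moment of the call.
- job_done(): hands the job in, once; it reports no verdict.
The state is a dict: "t": time; "joints": joint angles; "qvel": joint speeds; "tau": joint torques, N m; "eef_pos": TCP position; "tcp_rot": TCP orientation; "ft_force": force on the tool from outside, world axes, zero at the start; "moment": the same for the moment, N m; "opening": opening from 0.0 (shut) to 1.0 (fully open).
Only numpy, scipy, OpenCV 4.12 (cv2) and the standard library are available. Lean on these libraries where they do the work, as an engineer would, in place of code of your own. Each camera call takes 0.05 s, during which the arm holds its last target. There are 200 camera calls.

## Working session

There is one attempt and no reset: what is moved stays moved. The work goes in short steps, Python scripts to look and compute and a tool call to move; the robot and the scene stay as the last step left them, time stands still between calls to the robot, and variables do not carry over. Pictures are saved under pics/ and viewed, about 8 in all and at most 12, crops included, and the job is handed in when it is done.

Besides the shell and the picture viewer there is one more tool, called after "Call:" in YAML: its name, and indented under it one key for each argument. carry_out: Moves the arm, as the interface text tells. Its arguments: {"type":"object","properties":{"moves":{"type":"array","items":{"type":"object","properties":{"dx":{"type":"number"},"dy":{"type":"number"},"dz":{"type":"number"},"twist":{"type":"number"}}}},"grip":{"type":"number"}},"required":["moves"]}

```bash
mkdir -p pics
cat > h.py <<'E'
from cell import *
import numpy as np, cv2
def snap(n,f):
    p,d=read_camera(n); cv2.imwrite('pics/'+f+'.png',p[:,:,::-1]); np.save(f+'.npy',d); 
    i=camera_info(n); np.savez(f+'_i.npz',**{k:np.array(i[k]) for k in('mtx','R','t')}); return p,d,i
def w(i,d,u,v):
    z=d[v,u]; c=np.linalg.inv(i['mtx'])@np.array([u,v,1.])*z
    return np.array(i['R']).T@(c-np.array(i['t']))
def onplane(i,u,v,z):
    R=np.array(i['R']);C=-R.T@np.array(i['t']);r=R.T@np.linalg.inv(i['mtx'])@np.array([u,v,1.])
    return C+r*(z-C[2])/r[2]
def cloud(i,d):
    v,u=np.mgrid[:420,:560]; c=np.linalg.inv(i['mtx'])@np.stack([u.ravel(),v.ravel(),np.ones(u.size)])*d.ravel()
    return ((np.array(i['R']).T@(c-np.array(i['t']).reshape(3,1))).T).reshape(420,560,3)
E
python3 - <<'E'
from h import *
s=state();print(s)
for n in('top','scene'):
    p,d,i=snap(n,n+'0'); print(n,-np.array(i['R']).T@np.array(i['t']),i['mtx'])
E
```

```text
{'t': 0.0, 'joints': array([-1.33759628e+00,  4.91568195e-01,  1.55950637e+00, -1.12916071e-06,
        1.09169398e+00, -1.05605265e-01]), 'qvel': array([-0.00048652,  0.00150992,  0.00048183,  0.0024936 , -0.00158391,
        0.00073164]), 'tau': array([-5.80892847e-04, -6.12641287e+01, -2.58176762e+01,  6.91941823e-02,
        4.82332322e-02, -1.70655358e-04]), 'eef_pos': array([ 207.68053346, -589.19914036,  214.03678662]), 'tcp_rot': array([-3.14042321e+00, -1.22953241e-04,  3.38805759e-01]), 'ft_force': array([0.02414555, 0.12970368, 0.50478262]), 'moment': array([-0.02666857,  0.0049495 ,  0.00296586]), 'opening': 0.9977938720231331}
top [474.37397781   3.0201314  942.54926795] [[461.52236985   0.         281.02255244]
 [  0.         461.52236985 209.26807294]
 [  0.           0.           1.        ]]
scene [1002.95519796 -492.10686866 1042.00138642] [[538.52158547   0.         277.38646802]
 [  0.         538.52158547 210.81854157]
 [  0.           0.           1.        ]]
```

View pics/top0.png

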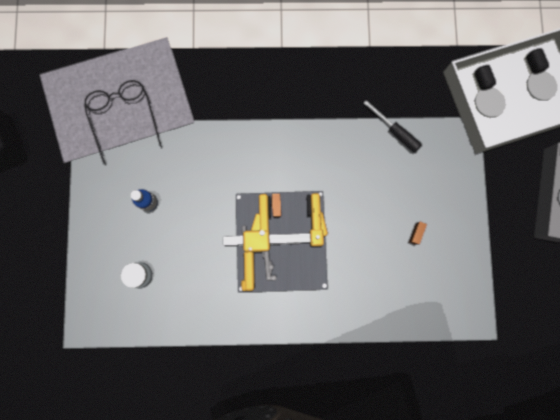

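The top view shows the clamp in the middle, with half_a at (277,205) and the loose half_b at (419,233). The trigger is near (270,268), and the handle runs down at (249,270). The bystanders are well clear.

Run:
```python
import numpy as np,cv2
from h import w,onplane,cloud
p=cv2.imread('pics/top0.png');d=np.load('top0.npy');i=dict(np.load('top0_i.npz'))
P=cloud(i,d)
print(P[233,419],P[205,277],P[270,249],P[238,232],P[280,300],P[100,300], P[205,317],P[300,450])
hsv=cv2.cvtColor(p,cv2.COLOR_BGR2HSV)
print(hsv[233,419],hsv[205,277],hsv[270,249])
m=(hsv[...,0]<16)&(hsv[...,1]>100)&(hsv[...,2]>60)
for nm,(x0,x1,y0,y1),z in(('b',(400,440,215,255),32),('a',(270,284,190,220),46)):
    mm=np.zeros_like(m);mm[y0:y1,x0:x1]=m[y0:y1,x0:x1]
    v,u=np.nonzero(mm)
    q=np.array([onplane(i,a,b,z)[:2] for a,b in zip(u,v)],np.float32)
    print(nm,len(u),cv2.minAreaRect(q),q.mean(0))
    k=np.abs(P[v,u,2]-z)<4; q=P[v,u][k][:,:2].astype(np.float32); print('  depth',k.sum(),cv2.minAreaRect(q),q.mean(0))
# plate
k=(np.abs(P[...,2]-14)<4); k[:, :225]=0;k[:,340:]=0;k[:180]=0;k[300:]=0
q=P[k][:,:2].astype(np.float32);print('plate',cv2.minAreaRect(q))
a=cv2.resize(p[185:300,220:340],None,fx=5,fy=5,interpolation=cv2.INTER_CUBIC)
b=cv2.resize(p[215:255,400:440],None,fx=5,fy=5,interpolation=cv2.INTER_CUBIC)
a=np.pad(a,((0,0),(0,200),(0,0)));a[:200,600:]=b;cv2.imwrite('pics/crop0.png',a)
```

```text
[ 541.95587999 -283.98037838   29.74428496] [599.70939629  -2.33195192  48.12757373] [474.4961198   53.72114574  41.13340816] [537.43846643  87.06605287  34.08019377] [453.07740082 -46.10762443  12.42085136] [ 8.31223740e+02 -5.49492023e+01 -5.41437670e-02] [598.99716192 -80.96599711  45.05782022] [ 407.94746734 -348.37221439    0.68096829]
[ 12 140 187] [ 12 126 212] [ 25 146 226]
b 191 ((542.1679077148438, -281.41571044921875), (17.173873901367188, 44.996429443359375), 66.16400146484375) [ 542.2145  -281.29816]
  depth 145 ((542.5940551757812, -283.635009765625), (13.967880249023438, 42.461509704589844), 66.64791870117188) [ 542.5122 -283.4736]
a 183 ((600.1021728515625, -0.3830995559692383), (15.685787200927734, 43.58042526245117), 89.21227264404297) [ 5.9999683e+02 -2.1030688e-01]
  depth 160 ((601.2315063476562, -0.7841615676879883), (42.3924560546875, 14.596159934997559), 2.351001262664795) [600.4848     -0.7349992]
plate ((532.0433349609375, -9.879547119140625), (200.2581329345703, 179.80517578125), 1.1719257831573486)
```

View pics/crop0.png

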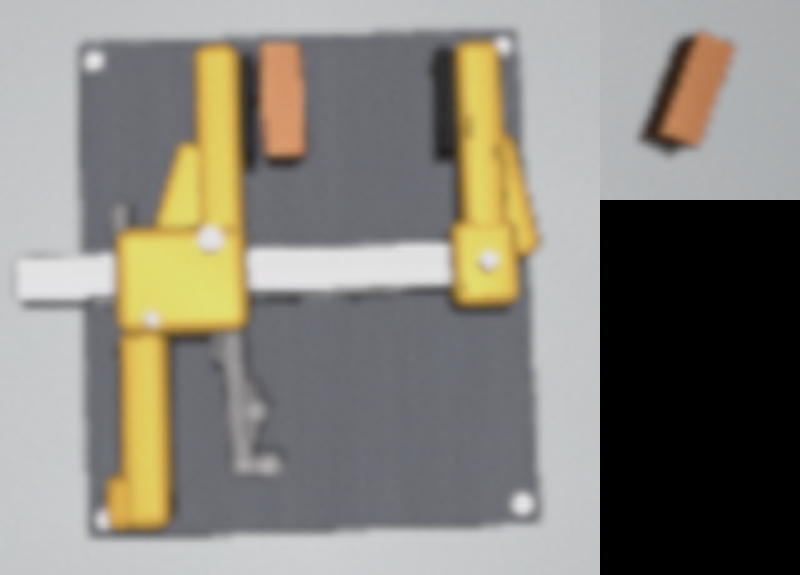

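```bash
cat >> h.py <<'E'
from scipy.spatial.transform import Rotation as Ro
O=np.array([534.1,35.2,0]); A=np.radians(1.17)
CX=np.array([np.sin(A),-np.cos(A),0]); CY=np.array([np.cos(A),np.sin(A),0])
def c2w(x,y,z): return O+x*CX+y*CY+np.array([0,0,z])
def w2c(p): p=np.array(p)-O; return np.array([p@CX,p@CY,p[2]])
def delta(tgt,yaw):
    s=state(); R=Ro.from_euler('xyz',s['tcp_rot']).as_matrix()
    dd=R.T@(np.array(tgt)-s['eef_pos'])/1000
    tw=-(yaw-np.degrees(s['tcp_rot'][2])); tw=(tw+180)%360-180
    print('t',round(s['t'],2),'pos',s['eef_pos'].round(1),'yaw',np.degrees(s['tcp_rot']).round(2),'F',s['ft_force'].round(1),'op',round(s['opening']*95.1,1))
    print('dx dy dz',dd.round(4),'twist',round(tw,2))
E
python3 -c "
from h import *
delta([542,-282,180],66.2)"
```

```text
t 0.1 pos [ 207.7 -589.2  214.1] yaw [-179.94   -0.     19.41] F [ 0.1 -0.6 -0.2] op 94.6
dx dy dz [ 0.4174 -0.1786  0.0343] twist -46.79
```

Call:
carry_out:
  moves:
    - {"dx": 0.417,"dy": -0.179,"dz": 0.034,"twist": -46.8}
    - {"dx": 0.417,"dy": -0.179,"dz": 0.034,"twist": -46.8}
    - {"dx": 0.417,"dy": -0.179,"dz": 0.034,"twist": -46.8}
    - {"dx": 0.417,"dy": -0.179,"dz": 0.034,"twist": -46.8}
    - {"dx": 0.417,"dy": -0.179,"dz": 0.034,"twist": -46.8}
  grip: 0.06

```text
t: 0.6
eef_pos: [392.2, -419.0, 195.7]
tcp_rot: [-3.141, -0.0, 1.095]
ft_force: [0.3, -0.6, 0.9]
opening: 0.655
```

```bash
python3 -c "
from h import *
delta([542,-282,180],66.2)"
```

```text
t 0.6 pos [ 392.2 -419.   195.7] yaw [-179.98   -0.     62.72] F [ 0.3 -0.6  0.9] op 62.3
dx dy dz [0.1904 0.0703 0.0157] twist -3.48
```

Call:
carry_out:
  moves:
    - {"dx": 0.19,"dy": 0.07,"dz": 0.016,"twist": -3.8}
    - {"dx": 0.19,"dy": 0.07,"dz": 0.016,"twist": -3.8}
    - {"dx": 0.19,"dy": 0.07,"dz": 0.016,"twist": -3.8}
    - {"dx": 0.19,"dy": 0.07,"dz": 0.016,"twist": -3.8}
    - {"dx": 0.19,"dy": 0.07,"dz": 0.016,"twist": -3.8}

```text
t: 1.1
eef_pos: [544.1, -280.7, 179.0]
tcp_rot: [-3.141, -0.001, 1.16]
ft_force: [-0.7, 0.0, -0.5]
opening: 0.631
```

```bash
python3 -c "
from h import *
delta([542,-282,180],66.2)
p,d,i=snap('wrist','w1')
P=cloud(i,d)
hsv=cv2.cvtColor(p[:,:,::-1].copy(),cv2.COLOR_BGR2HSV)
k=(np.abs(P[...,2]-32)<4)&(hsv[...,1]>80)&(d>0)&(hsv[...,0]<16)
k=k&(np.hypot(P[...,0]-542,P[...,1]+282)<40)
print(k.sum(),cv2.minAreaRect(P[k][:,:2].astype(np.float32)),P[k].mean(0))
v,u=np.nonzero(k);print(u.min(),u.max(),v.min(),v.max())
q=np.array([onplane(i,a,b,32)[:2] for a,b in zip(u,v)],np.float32);print(cv2.minAreaRect(q))
"
```

```text
t 1.1 pos [ 544.1 -280.7  179. ] yaw [-1.7996e+02 -5.0000e-02  6.6440e+01] F [-0.7  0.  -0.5] op 60.0
dx dy dz [-0.002  -0.0015 -0.001 ] twist 0.24
679 ((543.548583984375, -288.86932373046875), (15.683197975158691, 42.69350814819336), 66.81712341308594) [ 543.82255564 -288.55595628   31.4712139 ]
260 302 191 206
((543.8773193359375, -288.3687744140625), (15.652037620544434, 42.550621032714844), 66.41728210449219)
```

View pics/w1.png

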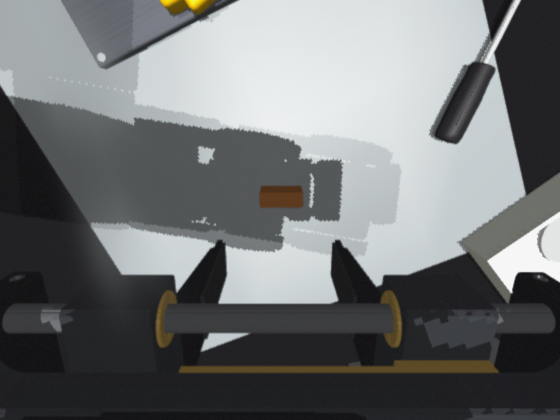

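```bash
cat >> h.py <<'E'
def block(n,f,c,zt):
    i=camera_info(n); p,d=read_camera(n); cv2.imwrite('pics/'+f+'.png',p[:,:,::-1])
    P=cloud(i,d); hsv=cv2.cvtColor(p,cv2.COLOR_RGB2HSV)
    k=(np.abs(P[...,2]-zt)<5)&(hsv[...,1]>80)&(d>0)&(hsv[...,0]<16)&(np.hypot(P[...,0]-c[0],P[...,1]-c[1])<40)
    v,u=np.nonzero(k); q=np.array([onplane(i,a,b,zt)[:2] for a,b in zip(u,v)],np.float32)
    r=cv2.minAreaRect(q);print(n,k.sum(),'plane',r,'depth',cv2.minAreaRect(P[k][:,:2].astype(np.float32)),P[k][:,2].mean()); return r,p,d,i,P
E
python3 -c "
from h import *
block('wrist','w2',(542,-284),32);delta([542,-282,180],66.2)
block('wrist','w3',(542,-284),32)
block('top','t2',(542,-284),32)
block('scene','s2',(542,-284),32)
"
```

```text
wrist 686 plane ((545.1748046875, -286.6620788574219), (15.594273567199707, 43.42514419555664), 66.41728210449219) depth ((544.8839111328125, -287.380615234375), (15.691963195800781, 43.668678283691406), 66.57596588134766) 31.2733105691585
t 1.2 pos [ 541.7 -283.6  179.4] yaw [-179.95    0.     66.33] F [-0.3  0.   0.6] op 60.0
dx dy dz [ 0.0016 -0.0004 -0.0006] twist 0.13
wrist 704 plane ((545.0455932617188, -286.9433898925781), (16.601003646850586, 42.43904113769531), 66.33177947998047) depth ((544.7801513671875, -287.6633605957031), (16.587621688842773, 42.582366943359375), 65.98623657226562) 31.287479270604287
top 160 plane ((542.6932373046875, -283.66644287109375), (15.279939651489258, 43.20332336425781), 65.39834594726562) depth ((542.7622680664062, -284.0261535644531), (14.818194389343262, 43.426612854003906), 67.52340698242188) 30.57345915513187
scene 137 plane ((545.9927368164062, -288.1700439453125), (14.188523292541504, 45.58538055419922), 66.42642211914062) depth ((544.1885986328125, -287.3537292480469), (14.205885887145996, 45.56473922729492), 66.28521728515625) 31.910774454689527
```

Call:
carry_out:
  moves:
    - {"dx": 0,"dy": 0.005,"dz": 0.05}
    - {"dx": -0.002,"dy": 0.004,"dz": 0.1}
    - {"dx": -0.002,"dy": 0.004,"dz": 0.1}
    - {"dx": -0.002,"dy": 0.004,"dz": 0.1}

```text
schema error: expected keys dx, dy, dz, twist
```

```bash
python3 -c "
from h import *
block('wrist','w4',(545,-287),32);delta([545,-287,8],66.4)
block('wrist','w5',(545,-287),32);delta([545,-287,8],66.4)
"
```

```text
wrist 688 plane ((545.353515625, -286.49462890625), (16.541250228881836, 43.12093734741211), 66.10493469238281) depth ((544.9598388671875, -287.3953552246094), (16.0177001953125, 43.424495697021484), 66.62335968017578) 31.29469017369562
t 1.4 pos [ 540.4 -285.8  180.1] yaw [-1.800e+02  1.000e-02  6.609e+01] F [-0.4  0.7 -1. ] op 60.2
dx dy dz [0.0008 0.0048 0.1721] twist -0.31
wrist 688 plane ((545.3599243164062, -286.7181091308594), (16.546613693237305, 43.205810546875), 66.07567596435547) depth ((545.0613403320312, -287.408447265625), (16.196565628051758, 43.346683502197266), 65.89643859863281) 31.344510730238017
t 1.45 pos [ 540.4 -285.8  180.1] yaw [1.7999e+02 1.0000e-02 6.6080e+01] F [-0.  -0.3 -1.3] op 60.1
dx dy dz [0.0008 0.0047 0.1721] twist -0.32
```

View pics/w5.png

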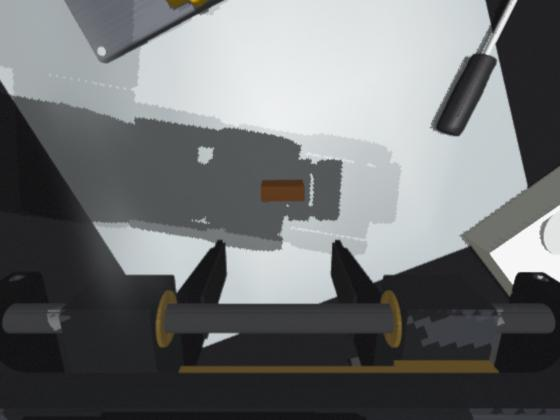

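The gripper is still above half_b at (282,190), because the move was refused: each row needs all four keys. I'll repeat it with all of them.

Call:
carry_out:
  moves:
    - {"dx": 0.001,"dy": 0.005,"dz": 0.05,"twist": -0.3}
    - {"dx": 0.001,"dy": 0.005,"dz": 0.1,"twist": -0.3}
    - {"dx": 0.001,"dy": 0.005,"dz": 0.11,"twist": -0.3}
    - {"dx": 0.001,"dy": 0.005,"dz": 0.11,"twist": -0.3}
    - {"dx": 0.001,"dy": 0.005,"dz": 0.11,"twist": -0.3}

```text
t: 1.95
eef_pos: [546.8, -286.7, 71.9]
tcp_rot: [3.139, 0.0, 1.16]
ft_force: [-0.6, 0.3, -0.2]
opening: 0.631
```

```bash
python3 -c "
from h import *
block('wrist','w4',(545,-287),32)
r,_,_,_,_=block('wrist','w5',(545,-287),32);delta([*r[0],8],66.4)
"
```

```text
wrist 1467 plane ((545.047119140625, -286.6842041015625), (16.964643478393555, 43.451175689697266), 66.3853759765625) depth ((544.5921020507812, -287.5110168457031), (16.523792266845703, 43.70674133300781), 66.68104553222656) 31.244656292544427
wrist 1450 plane ((545.041748046875, -286.73956298828125), (16.994291305541992, 43.41459274291992), 66.37739562988281) depth ((544.63720703125, -287.62933349609375), (16.694419860839844, 43.55825424194336), 66.46411895751953) 31.247297224149577
t 2.05 pos [ 547.1 -286.6   72.3] yaw [1.798e+02 4.000e-02 6.647e+01] F [-0.   0.3  0. ] op 59.8
dx dy dz [-0.0009 -0.002   0.0643] twist 0.07
```

Call:
carry_out:
  moves:
    - {"dx": -0.001,"dy": -0.002,"dz": 0.03,"twist": 0}
    - {"dx": -0.001,"dy": -0.002,"dz": 0.055,"twist": 0}
    - {"dx": -0.001,"dy": -0.002,"dz": 0.064,"twist": 0}
    - {"dx": -0.001,"dy": -0.002,"dz": 0.064,"twist": 0}

```text
t: 2.45
eef_pos: [544.1, -286.0, 6.2]
tcp_rot: [-3.141, 0.0, 1.16]
ft_force: [-1.0, 0.1, 0.7]
opening: 0.632
```

Call:
carry_out:
  moves:
    - {"dx": 0,"dy": 0,"dz": 0,"twist": 0}
    - {"dx": 0,"dy": 0,"dz": 0,"twist": 0}
    - {"dx": 0,"dy": 0,"dz": 0,"twist": 0}
    - {"dx": 0,"dy": 0,"dz": 0,"twist": 0}
    - {"dx": 0,"dy": 0,"dz": 0,"twist": 0}
  grip: 0.03

```text
t: 2.95
eef_pos: [544.5, -286.3, 7.2]
tcp_rot: [3.14, 0.0, 1.16]
ft_force: [0.1, 0.7, 7.3]
opening: 0.462
```

```bash
python3 -c "
from h import *
delta([545,-287,8],66.4)
"
```

```text
t 2.95 pos [ 544.5 -286.3    7.2] yaw [1.7989e+02 2.0000e-02 6.6490e+01] F [0.1 0.7 7.3] op 43.9
dx dy dz [-0.0005  0.0007 -0.0008] twist 0.09
```

Call:
carry_out:
  moves:
    - {"dx": 0,"dy": 0,"dz": -0.04,"twist": 0}
    - {"dx": 0,"dy": 0,"dz": -0.08,"twist": 0}
    - {"dx": 0,"dy": 0,"dz": -0.12,"twist": 0}
    - {"dx": 0,"dy": 0,"dz": -0.14,"twist": 0}

```text
t: 3.35
eef_pos: [544.8, -286.4, 149.9]
tcp_rot: [3.137, 0.001, 1.16]
ft_force: [-0.5, 0.2, -0.0]
opening: 0.46
```

```bash
python3 -c "
from h import *
delta([599,-18.5,150],91.17)
"
```

```text
t 3.35 pos [ 544.8 -286.4  149.9] yaw [1.7974e+02 5.0000e-02 6.6490e+01] F [-0.5  0.2 -0. ] op 43.7
dx dy dz [ 0.2673 -0.0571 -0.0006] twist -24.68
```

Call:
carry_out:
  moves:
    - {"dx": 0.05,"dy": -0.011,"dz": 0,"twist": -5}
    - {"dx": 0.1,"dy": -0.021,"dz": 0,"twist": -10}
    - {"dx": 0.147,"dy": -0.031,"dz": 0,"twist": -15}
    - {"dx": 0.195,"dy": -0.042,"dz": 0,"twist": -20}
    - {"dx": 0.235,"dy": -0.05,"dz": 0,"twist": -24.7}

```text
t: 3.85
eef_pos: [591.9, -48.0, 146.5]
tcp_rot: [3.141, 0.0, 1.596]
ft_force: [-0.5, -0.6, -0.3]
opening: 0.458
```

Call:
carry_out:
  moves:
    - {"dx": 0.02,"dy": -0.02,"dz": 0,"twist": 0}
    - {"dx": 0.03,"dy": -0.02,"dz": 0,"twist": 0}
    - {"dx": 0.03,"dy": -0.02,"dz": 0,"twist": 0}
    - {"dx": 0.03,"dy": -0.02,"dz": 0,"twist": 0}

```text
t: 4.25
eef_pos: [571.9, -21.6, 146.3]
tcp_rot: [3.141, 0.0, 1.591]
ft_force: [-0.1, -0.9, 0.0]
opening: 0.461
```

```bash
python3 -c "
from h import *
delta([599,-18.5,150],91.17)
r,p,d,i,P=block('wrist','w6',(601,-3),46)
delta([599,-18.5,150],91.17)
np.savez('w6.npz',d=d,P=P,**{k:np.array(i[k]) for k in('mtx','R','t')})
"
```

```text
t 4.25 pos [571.9 -21.6 146.3] yaw [1.7994e+02 2.0000e-02 9.1170e+01] F [-0.1 -0.9  0. ] op 43.8
dx dy dz [ 0.0025  0.0272 -0.0037] twist -0.0
wrist 986 plane ((603.0132446289062, -1.358515739440918), (43.695030212402344, 19.937101364135742), 1.1430398225784302) depth ((603.1243286132812, -1.8711309432983398), (43.79020309448242, 19.541906356811523), 1.5064202547073364) 45.3538751820579
t 4.3 pos [571.8 -21.8 146.1] yaw [1.7996e+02 2.0000e-02 9.1130e+01] F [-0.6 -1.4  0.3] op 43.6
dx dy dz [ 0.0028  0.0272 -0.0038] twist -0.04
```

View pics/w6.png

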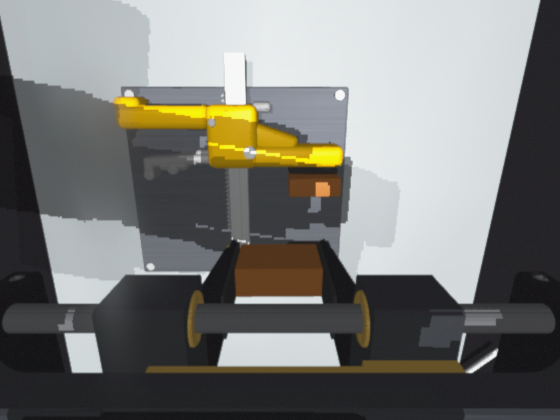

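Run:
```python
from h import *
f=np.load('w6.npz');i=f;P=f['P'];d=f['d']
img=cv2.imread('pics/w6.png')
for u,v in((121,88),(348,87),(129,95),(340,95),(151,267)): print(u,v,onplane(i,u,v,14).round(1))
# plate pixels
k=(np.abs(P[...,2]-14)<4)&(d>0); k[:80]=0;k[:,:110]=0;k[:,360:]=0
q=P[k];ext=q[:,:2].astype(np.float32);print(cv2.minAreaRect(ext),q[:,2].mean())
# columns profile of half_a: z along row at column 315
for v in range(160,204,2): print(v,P[v,300].round(1),P[v,330].round(1),img[v,300])
```

```text
121 88 [433.9  73.9  14. ]
348 87 [631.2  78.7  14. ]
129 95 [440.2  68.2  14. ]
340 95 [624.7  72.   14. ]
151 267 [443.9 -98.3  14. ]
((533.946533203125, -11.607025146484375), (200.14193725585938, 178.69064331054688), 1.16608464717865) 13.432451025775967
160 [589.9  18.8  43.1] [615.2  19.2  42.2] [ 10 241 247]
162 [590.   17.1  43. ] [615.1  17.6  43.1] [ 10 137 176]
164 [590.   15.6  43.9] [615.3  15.9  42.5] [ 10  96 124]
166 [590.5  12.8  37.7] [616.1  13.5  38.4] [19 76 95]
168 [590.3  11.7  41.1] [615.7  12.3  41.6] [35 38 38]
170 [590.4  10.   41.4] [616.   10.4  40.3] [36 36 36]
172 [590.5   8.3  41.1] [616.    8.8  41. ] [34 35 36]
174 [591.4   4.1  28.8] [618.2   4.7  28.8] [31 47 70]
176 [590.8   4.1  37.8] [616.4   5.1  40.1] [29 52 82]
178 [590.4   4.   45.3] [615.6   4.6  45.8] [30 56 87]
180 [590.4   2.4  46.2] [615.6   3.   46.6] [ 33  64 102]
182 [590.5   0.6  45.5] [615.7   1.3  46.5] [ 36  66 104]
184 [590.6  -1.2  45.2] [616.1  -0.8  45. ] [ 32  64 102]
186 [590.7  -3.3  44. ] [616.1  -2.4  45.4] [ 33  64 102]
188 [590.6  -4.5  46.1] [616.2  -4.1  45.8] [ 33  64 102]
190 [590.8  -6.7  44.5] [616.2  -5.8  46. ] [ 35  63 102]
192 [590.8  -8.   46. ] [616.5  -7.8  45.1] [ 32  63 101]
194 [591.  -10.2  44.6] [616.6  -9.5  45.1] [ 31  63 101]
196 [591.  -11.9  44.6] [622.1 -19.6  13.8] [42 61 88]
198 [593.5 -22.4  13.1] [622.4 -21.9  12.6] [64 61 60]
200 [593.6 -24.5  12.4] [622.5 -23.8  13. ] [64 61 59]
202 [593.7 -26.4  12.9] [622.6 -25.7  13.2] [63 59 58]
```

```bash
sed -i 's/^O=.*/O=np.array([536.0,33.4,0]); A=np.radians(1.17)/' h.py; sed -i 's/; A=np.radians(1.17); A=/; A=/' h.py; python3 -c "
from h import *
print(c2w(57,66.2,0)); delta(c2w(57,66.2,80),91.17)
"
```

```text
[603.35007727 -22.2363828    0.        ]
t 4.3 pos [571.8 -21.8 146.1] yaw [1.7996e+02 2.0000e-02 9.1130e+01] F [-0.6 -1.4  0.3] op 43.6
dx dy dz [-0.001   0.0315  0.0662] twist -0.04
```

Call:
carry_out:
  moves:
    - {"dx": -0.001,"dy": 0.0315,"dz": 0.01,"twist": 0}
    - {"dx": -0.001,"dy": 0.0315,"dz": 0.05,"twist": 0}
    - {"dx": -0.001,"dy": 0.0315,"dz": 0.066,"twist": 0}
    - {"dx": -0.001,"dy": 0.0315,"dz": 0.066,"twist": 0}
    - {"dx": -0.001,"dy": 0.0315,"dz": 0.066,"twist": 0}

```text
t: 4.8
eef_pos: [603.2, -22.2, 80.3]
tcp_rot: [3.141, 0.0, 1.59]
ft_force: [0.6, -0.5, 0.9]
opening: 0.46
```

```bash
python3 -c "
from h import *
r,p,d,i,P=block('wrist','w7',(603,-3),46)
for _ in range(3): delta(c2w(57,66.2,23),91.17)
k=(d>0)&(P[...,2]>80)&(P[...,2]<130)&(np.hypot(P[...,0]-603,P[...,1]+22)<32)
hsv=cv2.cvtColor(p,cv2.COLOR_RGB2HSV);k&=(hsv[...,0]<16)&(hsv[...,1]>80)
q=P[k];print(k.sum(),np.percentile(q[:,2],[5,50,95]));print(cv2.minAreaRect(q[q[:,2]>np.percentile(q[:,2],95)-6][:,:2].astype(np.float32)))
"
```

```text
wrist 1640 plane ((603.0320434570312, -2.466830253601074), (43.55519104003906, 17.13815689086914), 2.266417980194092) depth ((603.1101684570312, -3.54616641998291), (43.92254638671875, 16.75694465637207), 1.9554706811904907) 45.31837218346927
t 4.85 pos [603.4 -22.   80.9] yaw [1.7992e+02 2.0000e-02 9.1130e+01] F [ 0.1  0.5 -0.5] op 43.8
dx dy dz [-0.0002 -0.0002  0.0579] twist -0.04
t 4.85 pos [603.4 -22.   80.9] yaw [1.7992e+02 2.0000e-02 9.1130e+01] F [ 0.1  0.5 -0.5] op 43.8
dx dy dz [-0.0002 -0.0002  0.0579] twist -0.04
t 4.85 pos [603.4 -22.   80.9] yaw [1.7992e+02 2.0000e-02 9.1130e+01] F [ 0.1  0.5 -0.5] op 43.8
dx dy dz [-0.0002 -0.0002  0.0579] twist -0.04
4102 [ 83.60538303 104.01711848 105.38744502]
((603.757568359375, -23.24201011657715), (44.126220703125, 16.7862606048584), 1.352635145187378)
```

View pics/w7.png

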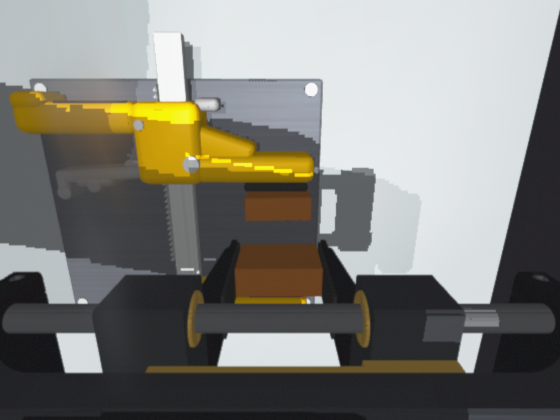

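Call:
carry_out:
  moves:
    - {"dx": 0,"dy": 0,"dz": 0.03,"twist": 0}
    - {"dx": 0,"dy": 0,"dz": 0.05,"twist": 0}
    - {"dx": 0,"dy": 0,"dz": 0.056,"twist": 0}
    - {"dx": 0,"dy": 0,"dz": 0.058,"twist": 0}
    - {"dx": 0,"dy": 0,"dz": 0.059,"twist": 0}

```text
t: 5.35
eef_pos: [603.4, -21.4, 22.1]
tcp_rot: [3.14, 0.0, 1.591]
ft_force: [-1.2, -0.9, 0.0]
opening: 0.459
```

Call:
carry_out:
  moves:
    - {"dx": 0,"dy": 0,"dz": 0,"twist": 0}
    - {"dx": 0,"dy": 0,"dz": 0,"twist": 0}

```text
t: 5.55
eef_pos: [603.2, -21.3, 21.8]
tcp_rot: [3.14, 0.0, 1.591]
ft_force: [-0.5, -0.1, 0.1]
opening: 0.456
```

Call:
carry_out:
  moves:
    - {"dx": 0,"dy": 0,"dz": 0.0005,"twist": 0}
    - {"dx": 0,"dy": 0,"dz": 0.001,"twist": 0}
    - {"dx": 0,"dy": 0,"dz": 0.001,"twist": 0}

```text
t: 5.85
eef_pos: [603.2, -21.3, 21.2]
tcp_rot: [3.14, 0.0, 1.591]
ft_force: [-1.9, 0.1, 10.8]
opening: 0.463
```

Call:
carry_out:
  moves:
    - {"dx": 0,"dy": 0,"dz": 0,"twist": 0}
    - {"dx": 0,"dy": 0,"dz": 0,"twist": 0}
    - {"dx": 0,"dy": 0,"dz": 0,"twist": 0}
  grip: 0.056

```text
t: 6.15
eef_pos: [602.8, -21.3, 19.9]
tcp_rot: [3.142, 0.0, 1.591]
ft_force: [-0.7, -0.6, 0.2]
opening: 0.583
```

```bash
python3 -c "
from h import *
r,p,d,i,P=block('wrist','w8',(603,-12),46)
delta(c2w(48.5,66.2,23),91.17)
print(w2c(P[...][0,0]*0+[*r[0],0]))
for v in range(120,420,6):
    q=P[v,280]; 
    if d[v,280]>0: print(v,w2c(q).round(1),p[v,280])
" | head -60
```

```text
wrist 5838 plane ((603.5445556640625, -11.628767013549805), (43.59189987182617, 36.919677734375), 1.1632968187332153) depth ((603.551513671875, -12.99246597290039), (44.021324157714844, 36.6146125793457), 0.8858111500740051) 45.24921065672932
t 6.2 pos [602.8 -21.3  19.8] yaw [-179.99    0.     91.18] F [-0.1 -0.8  0.3] op 55.8
dx dy dz [ 0.0075  0.0005 -0.0032] twist 0.01
[46.39856681 66.61103404  0.        ]
120 [-19.8  67.1  13. ] [161 167 179]
126 [-16.7  67.1  12.4] [157 160 171]
132 [-13.7  67.1  12.8] [161 165 176]
138 [-10.7  67.1  14. ] [ 94  95 102]
144 [-7.5 67.1 14. ] [88 90 96]
150 [-4.3 67.1 13.1] [86 88 93]
156 [-1.1 67.1 13.6] [86 89 94]
162 [ 2.2 67.1 13. ] [87 91 96]
168 [ 3.6 67.1 23.3] [121  95  21]
174 [ 3.6 67.  39.1] [131 102  10]
180 [ 5.8 67.  42.4] [190 146  10]
186 [ 8.5 67.  42.9] [157 123  10]
192 [11.2 67.  43.4] [246 227  10]
198 [14.  67.  43.9] [210 162  10]
204 [17.1 67.  43.1] [145 112  10]
210 [20.7 67.  40.9] [112  88  17]
216 [23.6 67.  41.3] [39 38 38]
222 [26.8 67.  40.8] [41 37 36]
228 [30.9 67.  38.1] [88 56 30]
234 [30.7 67.  46.7] [108  67 
[... 348 characters left out ...]
33]
300 [87.5 67.3 13.6] [61 63 66]
306 [ 26.8  66.6 110.6] [58 59 61]
312 [ 26.9  66.6 113.2] [63 64 67]
318 [ 28.   66.6 114.3] [72 73 75]
324 [ 28.8  66.6 115.7] [73 73 76]
330 [ 31.5  66.6 114.7] [70 72 72]
336 [99.6 67.2 31.6] [33 34 34]
342 [99.5 67.2 36.7] [33 34 34]
348 [100.4  67.1  40.4] [52 52 51]
354 [103.4  67.1  41.5] [39 39 38]
360 [109.2  67.2  39.6] [129 100  10]
366 [ 35.8  66.6 122.9] [124  99  32]
372 [ 30.6  66.5 130.3] [86 72 42]
378 [ 31.   66.5 131.5] [35 36 38]
384 [ 30.6  66.5 133.6] [35 35 38]
390 [ 29.9  66.5 135.9] [36 38 40]
396 [ 31.4  66.5 135.9] [37 39 40]
402 [ 30.2  66.5 138.4] [38 37 40]
408 [ 31.2  66.5 138.9] [41 42 44]
414 [ 30.7  66.4 140.7] [24 25 27]
```

Call:
carry_out:
  moves:
    - {"dx": 0.0085,"dy": 0.0005,"dz": -0.002,"twist": 0}
    - {"dx": 0.0085,"dy": 0.0005,"dz": -0.002,"twist": 0}
    - {"dx": 0.0085,"dy": 0.0005,"dz": -0.002,"twist": 0}

```text
t: 6.5
eef_pos: [603.1, -12.4, 22.0]
tcp_rot: [3.142, 0.0, 1.592]
ft_force: [0.9, 0.1, 0.1]
opening: 0.587
```

Call:
carry_out:
  moves:
    - {"dx": 0,"dy": 0,"dz": 0,"twist": 0}
    - {"dx": 0,"dy": 0,"dz": 0,"twist": 0}
    - {"dx": 0,"dy": 0,"dz": 0,"twist": 0}
    - {"dx": 0,"dy": 0,"dz": 0,"twist": 0}
  grip: 0.03

```text
t: 6.9
eef_pos: [603.1, -12.8, 21.9]
tcp_rot: [-3.142, 0.0, 1.591]
ft_force: [0.3, 0.7, 0.8]
opening: 0.461
```

Call:
carry_out:
  moves:
    - {"dx": 0,"dy": 0,"dz": 0,"twist": 0}
    - {"dx": 0,"dy": 0,"dz": 0,"twist": 0}
    - {"dx": 0,"dy": 0,"dz": 0,"twist": 0}
  grip: 0.052

```text
t: 7.2
eef_pos: [603.1, -12.8, 22.0]
tcp_rot: [3.141, 0.0, 1.591]
ft_force: [-0.5, -0.5, 0.7]
opening: 0.544
```

Call:
carry_out:
  moves:
    - {"dx": -0.0145,"dy": 0,"dz": 0,"twist": 0}
    - {"dx": -0.0145,"dy": 0,"dz": 0,"twist": 0}
    - {"dx": -0.0145,"dy": 0,"dz": 0,"twist": 0}

```text
t: 7.5
eef_pos: [603.4, -28.0, 21.9]
tcp_rot: [3.142, 0.0, 1.59]
ft_force: [-0.3, 0.4, 0.5]
opening: 0.543
```

Call:
carry_out:
  moves:
    - {"dx": 0,"dy": 0,"dz": 0,"twist": 0}
    - {"dx": 0,"dy": 0,"dz": 0,"twist": 0}
    - {"dx": 0,"dy": 0,"dz": 0,"twist": 0}
  grip: 0.03

```text
t: 7.8
eef_pos: [603.4, -27.1, 22.0]
tcp_rot: [-3.142, 0.0, 1.592]
ft_force: [0.9, -0.1, -0.2]
opening: 0.459
```

```bash
python3 -c "
from h import *
r,p,d,i,P=block('wrist','w9',(603,-12),46)
delta(c2w(55,66.2,22),91.17); s=state();print(w2c(s['eef_pos']))
"
```

```text
wrist 5835 plane ((603.5120849609375, -9.847465515136719), (44.04344177246094, 40.99325180053711), 1.178110957145691) depth ((603.8202514648438, -11.504610061645508), (44.40639114379883, 41.909175872802734), 0.9498641490936279) 45.265509053879924
t 7.85 pos [603.4 -27.1  21.9] yaw [-180.      0.     91.19] F [ 0.1  0.3 -0.1] op 43.8
dx dy dz [ 0.0069  0.0001 -0.0001] twist 0.02
[61.85796837 66.14870216 21.92112751]
```

Call:
carry_out:
  moves:
    - {"dx": 0.002,"dy": 0,"dz": 0,"twist": 0}
    - {"dx": 0.004,"dy": 0,"dz": 0,"twist": 0}
    - {"dx": 0.005,"dy": 0,"dz": 0,"twist": 0}
    - {"dx": 0.006,"dy": 0,"dz": 0,"twist": 0}
    - {"dx": 0.006,"dy": 0,"dz": 0,"twist": 0}

```text
t: 8.35
eef_pos: [603.3, -21.1, 21.9]
tcp_rot: [-3.142, 0.0, 1.592]
ft_force: [0.4, 1.0, -0.1]
opening: 0.459
```

Call:
carry_out:
  moves:
    - {"dx": 0.0005,"dy": 0,"dz": 0,"twist": 0}
    - {"dx": 0.001,"dy": 0,"dz": 0,"twist": 0}

```text
t: 8.55
eef_pos: [603.3, -21.0, 21.9]
tcp_rot: [-3.142, 0.001, 1.592]
ft_force: [-1.2, -9.2, -0.6]
opening: 0.462
```

```bash
python3 -c "
from h import *
r,p,d,i,P=block('wrist','w10',(603,-7),46)
delta(c2w(55,66.2,22),91.17); s=state();print(w2c(s['eef_pos']))
for v in range(200,300,4):
    q=P[v,280]; 
    if d[v,280]>0: print(v,w2c(q).round(1),p[v,280])
"
```

```text
wrist 5507 plane ((603.4501953125, -6.915550231933594), (44.03049850463867, 34.60029220581055), 1.169472336769104) depth ((603.5574951171875, -8.980079650878906), (44.82867431640625, 35.065303802490234), 2.5771937370300293) 45.40325680996833
t 8.6 pos [603.3 -21.   22. ] yaw [-1.800e+02  5.000e-02  9.119e+01] F [-0.1 -6.2  0.2] op 43.7
dx dy dz [ 0.0008  0.0001 -0.    ] twist 0.02
[55.7787847  66.14506778 21.95648552]
200 [15.5 67.5 42.9] [147 114  10]
204 [17.3 67.5 43.4] [143 112  10]
208 [19.8 67.5 41.6] [131 102  10]
212 [21.9 67.5 41.5] [37 39 38]
216 [23.8 67.5 41.8] [39 39 39]
220 [26.2 67.5 40.9] [38 36 36]
224 [27.2 67.5 43.9] [88 57 32]
228 [28.3 67.5 46.2] [107  67  34]
232 [31.  67.5 44.6] [110  69  35]
236 [32.8 67.5 45.3] [110  69  35]
240 [35.  67.5 44.9] [109  68  34]
244 [36.9 67.5 45.5] [109  68  34]
248 [39.1 67.5 45.2] [109  69  35]
252 [41.5 67.5 44.5] [109  68  34]
256 [43.7 67.5 44.6] [102  64  34]
260 [44.7 67.5 46.9] [110  70  36]
264 [47.7 67.5 45.3] [110  70  34]
268 [49.7 67.5 45.6] [109  69  35]
272 [52.1 67.5 45.3] [109  68  33]
276 [54.1 67.5 45.7] [110  69  35]
280 [56.1 67.5 46.2] [109  67  34]
284 [58.3 67.5 46.2] [107  68  37]
288 [79.9 67.7 13.9] [62 66 69]
292 [83.2 67.8 13.1] [63 65 68]
296 [85.7 67.8 13.6] [64 65 69]
```

Call:
carry_out:
  moves:
    - {"dx": -0.001,"dy": 0,"dz": 0,"twist": 0}
    - {"dx": -0.001,"dy": 0,"dz": 0,"twist": 0}
    - {"dx": -0.001,"dy": 0,"dz": 0,"twist": 0}
  grip: 0.056

```text
t: 8.9
eef_pos: [603.3, -21.1, 21.9]
tcp_rot: [3.142, -0.0, 1.591]
ft_force: [-0.3, -0.2, -0.1]
opening: 0.579
```

Call:
carry_out:
  moves:
    - {"dx": 0,"dy": 0,"dz": -0.02,"twist": 0}
    - {"dx": 0,"dy": 0,"dz": -0.06,"twist": 0}
    - {"dx": 0,"dy": -0.03,"dz": -0.1,"twist": 8}
    - {"dx": 0,"dy": -0.06,"dz": -0.1,"twist": 16}
    - {"dx": 0.01,"dy": -0.09,"dz": -0.1,"twist": 24}
  grip: 0.08

```text
t: 9.4
eef_pos: [512.5, -13.4, 123.1]
tcp_rot: [3.139, -0.001, 1.166]
ft_force: [0.8, 0.1, 0.5]
opening: 0.837
```

```bash
python3 -c "
from h import *
delta(c2w(-1,-55,120),1.17)
"
```

```text
t 9.4 pos [512.5 -13.4 123.1] yaw [ 1.7985e+02 -3.0000e-02  6.6820e+01] F [0.8 0.1 0.5] op 79.6
dx dy dz [ 0.0305 -0.0474  0.003 ] twist 65.65
```

Call:
carry_out:
  moves:
    - {"dx": 0.03,"dy": -0.047,"dz": 0.003,"twist": 66}
    - {"dx": 0.03,"dy": -0.047,"dz": 0.003,"twist": 66}
    - {"dx": 0.03,"dy": -0.047,"dz": 0.003,"twist": 66}
    - {"dx": 0.03,"dy": -0.047,"dz": 0.003,"twist": 66}
    - {"dx": 0.03,"dy": -0.047,"dz": 0.003,"twist": 66}

```text
t: 9.9
eef_pos: [481.4, 33.1, 119.1]
tcp_rot: [3.141, -0.0, 0.421]
ft_force: [0.7, 0.8, -0.9]
opening: 0.843
```

Call:
carry_out:
  moves:
    - {"dx": 0,"dy": 0,"dz": 0,"twist": 8}
    - {"dx": 0,"dy": 0,"dz": 0,"twist": 16}
    - {"dx": 0,"dy": 0,"dz": 0,"twist": 23}
    - {"dx": 0,"dy": 0,"dz": 0,"twist": 23}

```text
t: 10.3
eef_pos: [481.4, 32.9, 119.0]
tcp_rot: [3.142, -0.0, 0.023]
ft_force: [-0.5, -0.2, 0.1]
opening: 0.84
```

```bash
python3 -c "
from h import *
p,d,i=snap('wrist','w11')
np.save('P11.npy',cloud(i,d))
delta(c2w(-1,-55,50),1.17)
p,d,i=snap('top','t11');P=cloud(i,d)
"
```

```text
t 10.35 pos [481.4  32.9 119. ] yaw [180.    -0.     1.59] F [-0.1  0.2 -0.4] op 80.2
dx dy dz [-0.0004 -0.0004  0.069 ] twist 0.42
```

View pics/w11.png

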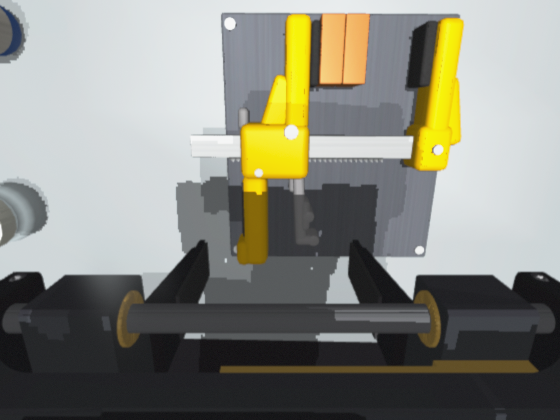

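Call:
carry_out:
  moves:
    - {"dx": 0,"dy": 0,"dz": 0.04,"twist": 0.4}
    - {"dx": 0,"dy": 0,"dz": 0.08,"twist": 0.4}
    - {"dx": 0,"dy": 0,"dz": 0.095,"twist": 0.4}
    - {"dx": 0,"dy": 0,"dz": 0.096,"twist": 0.4}
    - {"dx": 0,"dy": 0,"dz": 0.096,"twist": 0.4}

```text
t: 10.9
eef_pos: [481.6, 32.8, 23.2]
tcp_rot: [3.142, 0.0, 0.02]
ft_force: [0.5, 0.6, 0.1]
opening: 0.843
```

```bash
python3 -c "
from h import *
delta(c2w(-1,-55,23),1.17)
p,d,i=snap('wrist','w12');P=cloud(i,d)
for y in (-35,-45,-55):
  C=np.stack([(P-O)@CX,(P-O)@CY,P[...,2]],-1)
  k=(np.abs(C[...,1]-y)<1.5)&(d>0)&(C[...,2]>20)&(C[...,2]<50)&(np.abs(C[...,0])<60);print(y,np.histogram(C[k][:,0],bins=np.arange(-60,62,4)))
"
```

```text
t 10.9 pos [481.6  32.8  23.2] yaw [1.80e+02 1.00e-02 1.14e+00] F [0.5 0.6 0.1] op 80.2
dx dy dz [-0.0006 -0.0005  0.0002] twist -0.03
-35 (array([ 0,  0,  0,  0,  0,  0,  0, 14, 43, 42, 44, 43, 37,  0,  0,  0,  0,
       17, 42, 48,  6,  0,  0,  0,  0,  0,  0,  0,  0,  0]), array([-60, -56, -52, -48, -44, -40, -36, -32, -28, -24, -20, -16, -12,
        -8,  -4,   0,   4,   8,  12,  16,  20,  24,  28,  32,  36,  40,
        44,  48,  52,  56,  60]))
-45 (array([ 0,  0,  0,  0, 16, 59,  0, 15, 37, 36, 43, 42, 39,  0,  0,  0,  0,
        0, 53, 41, 46, 12,  0,  0,  8, 66,  0,  0,  0,  0]), array([-60, -56, -52, -48, -44, -40, -36, -32, -28, -24, -20, -16, -12,
        -8,  -4,   0,   4,   8,  12,  16,  20,  24,  28,  32,  36,  40,
        44,  48,  52,  56,  60]))
-55 (array([ 0,  0,  0,  0, 10, 55,  0, 12, 31, 34, 45, 41, 34,  0,  0,  0,  0,
        0, 37, 41, 40, 33,  5,  0,  8, 56,  0,  0,  0,  0]), array([-60, -56, -52, -48, -44, -40, -36, -32, -28, -24, -20, -16, -12,
        -8,  -4,   0,   4,   8,  12,  16,  20,  24,  28,  32,  36,  40,
        44,  48,  52,  56,  60]))
```

Call:
carry_out:
  moves:
    - {"dx": -0.001,"dy": -0.003,"dz": 0,"twist": 0}
    - {"dx": -0.001,"dy": -0.006,"dz": 0,"twist": 0}
    - {"dx": -0.001,"dy": -0.009,"dz": 0,"twist": 0}
    - {"dx": -0.001,"dy": -0.012,"dz": 0,"twist": 0}
    - {"dx": -0.001,"dy": -0.0145,"dz": 0,"twist": 0}
  grip: 0.032

```text
t: 11.45
eef_pos: [479.2, 47.3, 23.3]
tcp_rot: [3.141, 0.002, 0.019]
ft_force: [-4.0, -5.6, 2.3]
opening: 0.474
```

Call:
carry_out:
  moves:
    - {"dx": 0,"dy": 0,"dz": 0,"twist": 0}
    - {"dx": 0,"dy": 0,"dz": 0,"twist": 0}
    - {"dx": 0,"dy": 0,"dz": 0,"twist": 0}

```text
t: 11.75
eef_pos: [479.5, 47.1, 23.3]
tcp_rot: [3.141, 0.001, 0.019]
ft_force: [-3.6, -5.3, 1.3]
opening: 0.34
```

```bash
cat >> h.py <<'E'
def jaw():
    s=state(); print('t',round(s['t'],2),'tcp_c',w2c(s['eef_pos']).round(1),'F along cx,cy,z',(s['ft_force']@CX).round(1),(s['ft_force']@CY).round(1),s['ft_force'][2].round(1),'op',round(s['opening']*95.1,1))
    for n in ('top','wrist'):
        i=camera_info(n); p,d=read_camera(n); cv2.imwrite('pics/last_%s.png'%n,p[:,:,::-1]); P=cloud(i,d)-O
        C=np.stack([P@CX,P@CY,P[...,2]],-1); hsv=cv2.cvtColor(p,cv2.COLOR_RGB2HSV)
        yel=(hsv[...,0]>18)&(hsv[...,0]<35)&(hsv[...,1]>150)
        k=(C[...,0]>45)&(C[...,0]<150)&(C[...,1]>45)&(C[...,1]<84)&(abs(C[...,2]-43)<6)&yel&(d>0)
        if k.sum()>20: print(n,'jaw yellow x',np.percentile(C[k][:,0],[2,50,98]).round(1),k.sum())
        k=(abs(C[...,1])<6)&(abs(C[...,2]-33)<4)&(d>0)&(C[...,0]<-30)&(C[...,0]>-150)
        if k.sum()>5: print(n,'bar tail',np.percentile(C[k][:,0],1).round(1))
E
python3 -c "
from h import *
jaw()"
```

```text
t 11.75 tcp_c [-14.9 -56.2  23.3] F along cx,cy,z 5.2 -3.7 1.3 op 32.3
top jaw yellow x [ 94.8 106.7 111.2] 76
wrist jaw yellow x [ 97.8  99.5 103. ] 886
wrist bar tail -77.2
```

Call:
carry_out:
  moves:
    - {"dx": 0,"dy": 0.003,"dz": 0,"twist": 0}
    - {"dx": 0,"dy": 0.007,"dz": 0,"twist": 0}
    - {"dx": 0,"dy": 0.011,"dz": 0,"twist": 0}
    - {"dx": 0,"dy": 0.016,"dz": 0,"twist": 0}
    - {"dx": 0,"dy": 0.016,"dz": 0,"twist": 0}
  grip: 0.066

```text
t: 12.35
eef_pos: [480.7, 31.4, 23.2]
tcp_rot: [-3.141, -0.001, 0.018]
ft_force: [-0.4, 0.8, 0.5]
opening: 0.674
```

Call:
carry_out:
  moves:
    - {"dx": 0,"dy": -0.004,"dz": 0,"twist": 0}
    - {"dx": 0,"dy": -0.008,"dz": 0,"twist": 0}
    - {"dx": 0,"dy": -0.012,"dz": 0,"twist": 0}
    - {"dx": 0,"dy": -0.016,"dz": 0,"twist": 0}
    - {"dx": 0,"dy": -0.016,"dz": 0,"twist": 0}
  grip: 0.032

```text
t: 12.85
eef_pos: [479.4, 47.4, 22.8]
tcp_rot: [3.141, 0.002, 0.019]
ft_force: [-3.1, -5.7, -0.1]
opening: 0.355
```

```bash
python3 -c "
from h import *
jaw()"
```

```text
t 12.85 tcp_c [-15.2 -56.3  22.8] F along cx,cy,z 5.6 -3.2 -0.1 op 33.7
top jaw yellow x [ 87.1  98.7 103.3] 77
wrist jaw yellow x [ 90.2  94.1 101.5] 1966
wrist bar tail -85.0
```

Call:
carry_out:
  moves:
    - {"dx": 0,"dy": 0.003,"dz": 0,"twist": 0}
    - {"dx": 0,"dy": 0.007,"dz": 0,"twist": 0}
    - {"dx": 0,"dy": 0.011,"dz": 0,"twist": 0}
    - {"dx": 0,"dy": 0.016,"dz": 0,"twist": 0}
    - {"dx": 0,"dy": 0.016,"dz": 0,"twist": 0}
  grip: 0.066

```text
t: 13.45
eef_pos: [480.7, 31.3, 23.0]
tcp_rot: [-3.141, -0.001, 0.018]
ft_force: [-0.2, 0.5, 0.5]
opening: 0.678
```

Call:
carry_out:
  moves:
    - {"dx": 0,"dy": -0.004,"dz": 0,"twist": 0}
    - {"dx": 0,"dy": -0.008,"dz": 0,"twist": 0}
    - {"dx": 0,"dy": -0.012,"dz": 0,"twist": 0}
    - {"dx": 0,"dy": -0.016,"dz": 0,"twist": 0}
    - {"dx": 0,"dy": -0.016,"dz": 0,"twist": 0}
  grip: 0.032

```text
t: 13.95
eef_pos: [479.4, 47.4, 22.8]
tcp_rot: [3.141, 0.002, 0.019]
ft_force: [-4.0, -6.0, -0.4]
opening: 0.355
```

Call:
carry_out:
  moves:
    - {"dx": 0,"dy": 0.003,"dz": 0,"twist": 0}
    - {"dx": 0,"dy": 0.007,"dz": 0,"twist": 0}
    - {"dx": 0,"dy": 0.011,"dz": 0,"twist": 0}
    - {"dx": 0,"dy": 0.016,"dz": 0,"twist": 0}
    - {"dx": 0,"dy": 0.016,"dz": 0,"twist": 0}
  grip: 0.066

```text
t: 14.45
eef_pos: [480.8, 31.0, 23.0]
tcp_rot: [-3.141, -0.001, 0.018]
ft_force: [0.2, 0.2, -0.1]
opening: 0.682
```

Call:
carry_out:
  moves:
    - {"dx": 0,"dy": -0.004,"dz": 0,"twist": 0}
    - {"dx": 0,"dy": -0.008,"dz": 0,"twist": 0}
    - {"dx": 0,"dy": -0.012,"dz": 0,"twist": 0}
    - {"dx": 0,"dy": -0.016,"dz": 0,"twist": 0}
    - {"dx": 0,"dy": -0.016,"dz": 0,"twist": 0}
  grip: 0.032

```text
t: 14.95
eef_pos: [479.1, 47.5, 22.7]
tcp_rot: [3.141, 0.002, 0.019]
ft_force: [-5.0, -5.8, -0.7]
opening: 0.359
```

```bash
python3 -c "
from h import *
jaw()
i=camera_info('wrist');p,d=read_camera('wrist');cv2.imwrite('pics/w13.png',p[:,:,::-1]);P=cloud(i,d)-O
C=np.stack([P@CX,P@CY,P[...,2]],-1)
k=(abs(C[...,1]-62)<1)&(d>0)&(C[...,2]>5)&(C[...,0]>20)
q=C[k];q=q[np.argsort(q[:,0])]
print([(round(float(a),1),round(float(b),0)) for a,_,b in q[::max(1,len(q)//45)]])
"
```

```text
t 14.95 tcp_c [-15.2 -56.6  22.7] F along cx,cy,z 5.7 -5.1 -0.7 op 34.1
top jaw yellow x [71.  79.1 87.2] 71
wrist jaw yellow x [74.3 80.7 90.8] 2751
wrist bar tail -100.8
[(20.1, 43.0), (22.2, 40.0), (23.7, 42.0), (25.3, 41.0), (27.1, 41.0), (28.1, 44.0), (29.4, 46.0), (30.9, 45.0), (32.7, 45.0), (34.2, 46.0), (36.0, 45.0), (37.6, 46.0), (39.2, 46.0), (41.5, 44.0), (43.0, 45.0), (44.7, 46.0), (46.2, 45.0), (48.1, 46.0), (49.7, 45.0), (51.2, 47.0), (53.0, 45.0), (54.8, 44.0), (56.7, 45.0), (58.7, 44.0), (65.7, 38.0), (66.2, 42.0), (66.5, 40.0), (67.8, 41.0), (69.7, 41.0), (71.5, 41.0), (73.6, 40.0), (75.0, 41.0), (75.9, 41.0), (77.4, 42.0), (78.9, 45.0), (80.2, 44.0), (82.1, 44.0), (84.0, 44.0), (85.3, 44.0), (86.8, 44.0), (89.7, 42.0), (112.4, 14.0), (115.2, 14.0), (117.7, 14.0), (120.4, 13.0), (122.8, 13.0)]
```

View pics/w13.png

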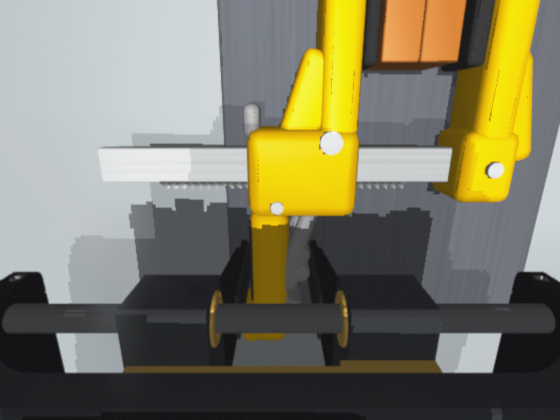

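Far pad face is about 7–8 mm from half_b (halves at px (422,30), still flush). One more full squeeze brings it about to contact.

Call:
carry_out:
  moves:
    - {"dx": 0,"dy": 0.003,"dz": 0,"twist": 0}
    - {"dx": 0,"dy": 0.007,"dz": 0,"twist": 0}
    - {"dx": 0.001,"dy": 0.011,"dz": 0,"twist": 0}
    - {"dx": 0.001,"dy": 0.016,"dz": 0,"twist": 0}
    - {"dx": 0.001,"dy": 0.016,"dz": 0,"twist": 0}
  grip: 0.066

```text
t: 15.6
eef_pos: [481.5, 31.4, 23.0]
tcp_rot: [-3.141, -0.0, 0.018]
ft_force: [0.5, -0.3, -0.4]
opening: 0.674
```

Call:
carry_out:
  moves:
    - {"dx": 0,"dy": -0.004,"dz": 0,"twist": 0}
    - {"dx": 0,"dy": -0.008,"dz": 0,"twist": 0}
    - {"dx": 0,"dy": -0.012,"dz": 0,"twist": 0}
    - {"dx": 0,"dy": -0.016,"dz": 0,"twist": 0}
    - {"dx": 0,"dy": -0.016,"dz": 0,"twist": 0}
  grip: 0.032

```text
t: 16.1
eef_pos: [480.3, 47.4, 22.8]
tcp_rot: [3.141, 0.002, 0.019]
ft_force: [-3.5, -6.4, 0.4]
opening: 0.36
```

```bash
cat >> h.py <<'E'
def prof():
    i=camera_info('wrist');p,d=read_camera('wrist');cv2.imwrite('pics/prof.png',p[:,:,::-1]);P=cloud(i,d)-O
    C=np.stack([P@CX,P@CY,P[...,2]],-1)
    k=(abs(C[...,1]-62)<1)&(d>0)&(C[...,2]>5)&(C[...,0]>20)&(C[...,0]<95)
    q=C[k];q=q[np.argsort(q[:,0])]
    print([(round(float(a),1),round(float(b),0)) for a,_,b in q[::max(1,len(q)//40)]])
E
python3 -c "
from h import *
jaw();prof()"
```

```text
t 16.1 tcp_c [-15.1 -55.4  22.8] F along cx,cy,z 6.3 -3.7 0.4 op 34.3
top jaw yellow x [64.1 75.6 79.7] 74
wrist jaw yellow x [67.2 73.8 83.2] 2661
wrist bar tail -108.3
[(20.1, 42.0), (22.2, 40.0), (23.4, 42.0), (24.9, 41.0), (26.4, 42.0), (27.9, 42.0), (28.5, 45.0), (30.1, 45.0), (31.6, 46.0), (33.0, 45.0), (34.5, 46.0), (35.9, 46.0), (37.2, 46.0), (38.8, 46.0), (40.6, 45.0), (41.9, 45.0), (43.5, 45.0), (44.8, 46.0), (46.2, 45.0), (47.9, 45.0), (49.4, 46.0), (51.2, 46.0), (52.6, 46.0), (54.4, 46.0), (55.5, 46.0), (57.4, 46.0), (58.8, 45.0), (62.4, 42.0), (64.0, 43.0), (65.2, 42.0), (67.2, 42.0), (68.1, 42.0), (69.5, 44.0), (70.7, 44.0), (72.1, 45.0), (73.3, 44.0), (75.3, 42.0), (76.8, 44.0), (78.3, 43.0), (79.8, 44.0), (81.8, 43.0)]
```

Call:
carry_out:
  moves:
    - {"dx": 0,"dy": 0.003,"dz": 0,"twist": 0}
    - {"dx": 0,"dy": 0.007,"dz": 0,"twist": 0}
    - {"dx": 0,"dy": 0.011,"dz": 0,"twist": 0}
    - {"dx": 0,"dy": 0.016,"dz": 0,"twist": 0}
    - {"dx": 0,"dy": 0.016,"dz": 0,"twist": 0}
  grip: 0.066

```text
t: 16.75
eef_pos: [481.7, 31.4, 23.0]
tcp_rot: [-3.141, -0.001, 0.018]
ft_force: [-0.5, -0.1, 0.4]
opening: 0.671
```

Call:
carry_out:
  moves:
    - {"dx": 0,"dy": -0.004,"dz": 0,"twist": 0}
    - {"dx": 0,"dy": -0.007,"dz": 0,"twist": 0}
    - {"dx": 0,"dy": -0.007,"dz": 0,"twist": 0}
    - {"dx": 0,"dy": -0.007,"dz": 0,"twist": 0}
    - {"dx": 0,"dy": -0.007,"dz": 0,"twist": 0}
  grip: 0.05

```text
t: 17.25
eef_pos: [480.2, 37.9, 22.8]
tcp_rot: [3.141, 0.003, 0.018]
ft_force: [-6.0, -8.1, 2.8]
opening: 0.528
```

```bash
python3 -c "
from h import *
jaw()"
```

```text
t 17.25 tcp_c [ -5.7 -55.7  22.8] F along cx,cy,z 8.0 -6.2 2.8 op 50.2
top jaw yellow x [63.  71.3 77.9] 61
wrist jaw yellow x [66.4 73.2 82.6] 2575
wrist bar tail -109.4
```

Call:
carry_out:
  moves:
    - {"dx": 0,"dy": -0.002,"dz": 0,"twist": 0}
    - {"dx": 0,"dy": -0.003,"dz": 0,"twist": 0}
    - {"dx": 0,"dy": -0.003,"dz": 0,"twist": 0}

```text
t: 17.65
eef_pos: [479.7, 40.9, 22.8]
tcp_rot: [3.141, 0.003, 0.018]
ft_force: [-6.9, -9.2, 3.4]
opening: 0.527
```

```bash
python3 -c "
from h import *
jaw()"
```

```text
t 17.65 tcp_c [ -8.7 -56.1  22.8] F along cx,cy,z 9.1 -7.1 3.4 op 50.1
top jaw yellow x [62.1 74.1 77.6] 65
wrist jaw yellow x [65.5 72.2 81.6] 2501
wrist bar tail -110.4
```

Call:
carry_out:
  moves:
    - {"dx": 0,"dy": -0.002,"dz": 0,"twist": 0}
    - {"dx": 0,"dy": -0.004,"dz": 0,"twist": 0}
    - {"dx": 0,"dy": -0.005,"dz": 0,"twist": 0}
    - {"dx": 0,"dy": -0.005,"dz": 0,"twist": 0}

```text
t: 18.15
eef_pos: [479.2, 45.8, 22.8]
tcp_rot: [3.141, 0.004, 0.018]
ft_force: [-9.0, -10.9, 3.9]
opening: 0.525
```

```bash
python3 -c "
from h import *
jaw()"
```

```text
t 18.15 tcp_c [-13.5 -56.5  22.8] F along cx,cy,z 10.7 -9.2 3.9 op 49.9
top jaw yellow x [60.2 66.4 75.5] 78
wrist jaw yellow x [63.9 70.6 79.7] 2467
wrist bar tail -111.9
```

Call:
carry_out:
  moves:
    - {"dx": 0,"dy": -0.002,"dz": 0,"twist": 0}
    - {"dx": 0,"dy": -0.004,"dz": 0,"twist": 0}
    - {"dx": 0,"dy": -0.0055,"dz": 0,"twist": 0}
    - {"dx": 0,"dy": -0.0055,"dz": 0,"twist": 0}

```text
t: 18.65
eef_pos: [479.1, 51.1, 22.8]
tcp_rot: [3.141, 0.004, 0.018]
ft_force: [-9.4, -12.5, 4.4]
opening: 0.527
```

```bash
python3 -c "
from h import *
jaw()"
```

```text
t 18.65 tcp_c [-18.9 -56.6  22.8] F along cx,cy,z 12.3 -9.6 4.4 op 50.1
top jaw yellow x [58.8 68.4 73.8] 74
wrist jaw yellow x [62.  68.7 78.2] 2456
wrist bar tail -113.7
```

Call:
carry_out:
  moves:
    - {"dx": 0,"dy": 0.006,"dz": 0,"twist": 0}
    - {"dx": 0,"dy": 0.01,"dz": 0,"twist": 0}
    - {"dx": 0,"dy": 0.014,"dz": 0,"twist": 0}
    - {"dx": 0,"dy": 0.018,"dz": 0,"twist": 0}
    - {"dx": 0,"dy": 0.0195,"dz": 0,"twist": 0}
  grip: 0.07

```text
t: 19.25
eef_pos: [481.6, 32.0, 23.0]
tcp_rot: [3.142, -0.0, 0.018]
ft_force: [-0.5, 0.4, -0.3]
opening: 0.739
```

```bash
python3 -c "
from h import *
jaw();prof()"
```

```text
t 19.25 tcp_c [  0.3 -54.4  23. ] F along cx,cy,z -0.4 -0.5 -0.3 op 70.3
top jaw yellow x [60.2 71.9 75.5] 71
top bar tail -114.8
wrist jaw yellow x [63.5 70.4 80.7] 2645
wrist bar tail -112.3
[(20.0, 43.0), (21.9, 39.0), (23.0, 42.0), (24.6, 42.0), (26.2, 42.0), (27.7, 45.0), (28.4, 46.0), (30.0, 46.0), (31.4, 47.0), (32.9, 45.0), (34.5, 47.0), (35.6, 46.0), (37.1, 46.0), (38.7, 45.0), (40.1, 46.0), (41.5, 45.0), (43.1, 46.0), (44.3, 46.0), (45.8, 46.0), (47.3, 46.0), (48.7, 45.0), (50.1, 44.0), (51.5, 46.0), (52.9, 45.0), (54.6, 46.0), (56.0, 45.0), (57.5, 45.0), (58.8, 45.0), (61.9, 41.0), (63.4, 41.0), (64.5, 42.0), (65.8, 42.0), (66.9, 44.0), (68.3, 44.0), (69.9, 44.0), (71.5, 44.0), (72.9, 44.0), (74.3, 43.0), (75.8, 43.0), (77.5, 43.0), (94.5, 14.0)]
```

The ratchet fell back by about 1.4 mm, leaving roughly 11–16 N. One more measured partial squeeze will put the clamp comfortably inside the 8–40 N range.

Call:
carry_out:
  moves:
    - {"dx": 0,"dy": -0.004,"dz": 0,"twist": 0}
    - {"dx": 0,"dy": -0.006,"dz": 0,"twist": 0}
    - {"dx": 0,"dy": -0.006,"dz": 0,"twist": 0}
    - {"dx": 0,"dy": -0.006,"dz": 0,"twist": 0}
    - {"dx": 0,"dy": -0.006,"dz": 0,"twist": 0}
  grip: 0.05

```text
t: 19.9
eef_pos: [480.0, 37.9, 22.8]
tcp_rot: [3.141, 0.003, 0.019]
ft_force: [-6.5, -11.4, 2.3]
opening: 0.527
```

```bash
python3 -c "
from h import *
jaw()"
```

```text
t 19.9 tcp_c [ -5.7 -55.9  22.8] F along cx,cy,z 11.3 -6.7 2.3 op 50.2
top jaw yellow x [59.2 70.2 74.2] 60
top bar tail -116.8
wrist jaw yellow x [62.9 69.7 80.1] 2519
wrist bar tail -112.7
```

Call:
carry_out:
  moves:
    - {"dx": 0,"dy": -0.002,"dz": 0,"twist": 0}
    - {"dx": 0,"dy": -0.004,"dz": 0,"twist": 0}
    - {"dx": 0,"dy": -0.006,"dz": 0,"twist": 0}
    - {"dx": 0,"dy": -0.007,"dz": 0,"twist": 0}
    - {"dx": 0,"dy": -0.007,"dz": 0,"twist": 0}

```text
t: 20.5
eef_pos: [479.1, 44.6, 22.7]
tcp_rot: [3.141, 0.005, 0.019]
ft_force: [-9.0, -15.9, 3.7]
opening: 0.526
```

```bash
python3 -c "
from h import *
jaw()"
```

```text
t 20.5 tcp_c [-12.4 -56.7  22.7] F along cx,cy,z 15.8 -9.4 3.7 op 50.0
top jaw yellow x [57.3 69.2 74. ] 51
wrist jaw yellow x [61.1 67.9 78. ] 2367
wrist bar tail -115.1
```

Trigger force is 15.8 N, roughly 24 N at the jaw, so I'm letting go here and lifting away.

Call:
carry_out:
  moves:
    - {"dx": 0,"dy": 0.004,"dz": 0,"twist": 0}
    - {"dx": 0,"dy": 0.008,"dz": 0,"twist": 0}
    - {"dx": 0,"dy": 0.011,"dz": 0,"twist": 0}
    - {"dx": 0,"dy": 0.0125,"dz": 0,"twist": 0}
    - {"dx": 0,"dy": 0.0125,"dz": 0,"twist": 0}
  grip: 0.078

```text
t: 21.1
eef_pos: [481.5, 32.8, 22.9]
tcp_rot: [3.142, -0.0, 0.018]
ft_force: [0.2, 0.3, 0.3]
opening: 0.813
```

Call:
carry_out:
  moves:
    - {"dx": 0,"dy": 0,"dz": 0,"twist": 0}
    - {"dx": 0,"dy": 0,"dz": -0.03,"twist": 0}
    - {"dx": 0,"dy": 0,"dz": -0.07,"twist": 0}
    - {"dx": 0,"dy": 0,"dz": -0.11,"twist": 0}
    - {"dx": 0,"dy": 0,"dz": -0.13,"twist": 0}

```text
t: 21.6
eef_pos: [482.1, 33.0, 155.9]
tcp_rot: [3.141, -0.004, 0.018]
ft_force: [0.2, -0.5, -0.0]
opening: 0.823
```

Call:
carry_out:
  moves:
    - {"dx": 0,"dy": 0,"dz": 0,"twist": 0}
    - {"dx": 0,"dy": 0,"dz": 0,"twist": 0}

```text
t: 21.8
eef_pos: [481.2, 32.9, 152.8]
tcp_rot: [3.141, -0.0, 0.018]
ft_force: [0.5, 1.1, 0.1]
opening: 0.821
```

```bash
python3 -c "
from h import *
jaw();prof()
r,p,d,i,P=block('wrist','w20',(603,-10),46)
cv2.imwrite('pics/w20c.png',cv2.resize(p[0:280,140:500,::-1],None,fx=2,fy=2))
"
```

```text
t 21.8 tcp_c [ -0.6 -54.8 152.8] F along cx,cy,z -1.1 0.5 0.1 op 78.1
top jaw yellow x [58.8 65.5 73.9] 61
wrist jaw yellow x [62.7 70.1 79.1] 1154
wrist bar tail -113.1
[(20.4, 43.0), (21.4, 40.0), (23.6, 42.0), (24.5, 41.0), (26.1, 41.0), (27.7, 41.0), (28.1, 45.0), (29.7, 44.0), (31.1, 46.0), (32.9, 44.0), (34.4, 44.0), (36.7, 45.0), (37.5, 45.0), (39.0, 45.0), (40.4, 46.0), (41.9, 46.0), (43.7, 44.0), (45.8, 46.0), (47.6, 45.0), (49.1, 45.0), (50.6, 45.0), (52.3, 45.0), (53.4, 47.0), (54.7, 44.0), (57.0, 44.0), (58.4, 45.0), (60.1, 44.0), (62.2, 42.0), (63.2, 41.0), (64.4, 43.0), (65.8, 44.0), (67.2, 44.0), (68.1, 44.0), (69.6, 44.0), (71.2, 44.0), (72.7, 44.0), (74.3, 44.0), (75.9, 44.0), (76.8, 43.0), (79.7, 39.0), (87.9, 14.0), (89.9, 13.0), (91.6, 13.0), (93.4, 13.0)]
wrist 420 plane ((603.5740966796875, -9.002988815307617), (43.74513626098633, 33.25349426269531), 1.0487167835235596) depth ((603.9974365234375, -9.710748672485352), (44.19113540649414, 33.74445724487305), 1.3837273120880127) 44.77577145947765
```

View pics/w20c.png

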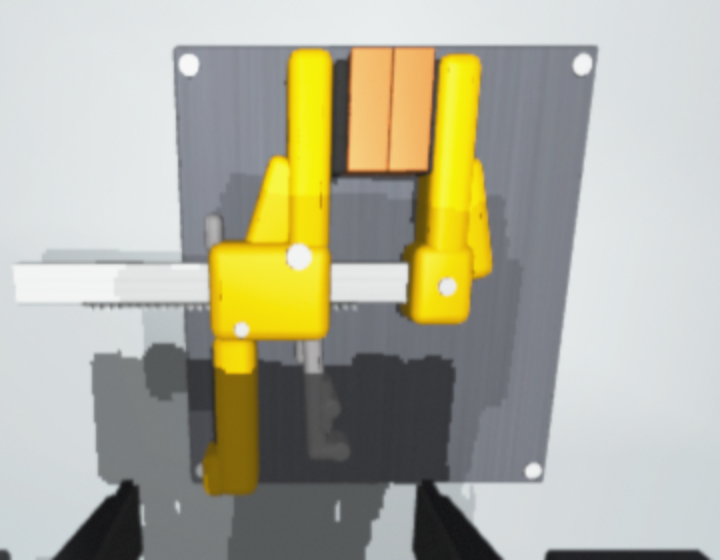

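Both halves sit face to face with ends flush (seam at px (392,110)), held between the pads. The trigger has sprung back and the gripper is clear, so I'm handing in.

```bash
python3 -c "
from cell import *
job_done(); print(state()['t'])"
```

```text
the job is handed in; nothing more can be done
the job is handed in; nothing more can be done
```

The two halves are clamped face to face in the throat with their ends flush. I handed the job in at about 22 s of the 72 s allowed.

**What I did**
- I stood the loose half on the base plate about 3 mm from the other one. I squeezed both across their ends to make them flush, then slid them together against the near pad; the wrist read about 9 N.
- I tightened with the trigger only: five full squeezes, then two partial ones with the trigger force read at the wrist. I stopped the first at 12.3 N and the second at 15.8 N, then let go and lifted clear.

**Last checks**
- **Fit:** the last picture shows the halves touching, ends flush, between both pads. The trigger is back at rest and the gripper is clear. The outline of the pair measured about 44 x 33 mm, against 44 x 32 mm expected.
- **Clamping force:** I estimate 15–19 N held, inside the 8–40 N range. This comes from the trigger force and about 5 mm of pad compression; the jaw force itself was not measured. The jaw fell back 1.4 mm after the first partial squeeze and about 2 mm after the second.

**Disagreements and errors**
- The top camera placed things about 3 mm off from the wrist and scene cameras. I used the wrist camera for all placing.
- One move was refused because of missing keys, and I sent it again.
- I steered clear of the jar, bottle and screwdriver, but did not check them in a final picture.

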